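Pull out the fitted drawer and nest two L templates in it

TASK

Pull the upper drawer of the small wooden chest fully out to its stop. Then lay the two L-shaped plywood templates, grip bars up, inside the rectangular rail frame on the drawer's floor, turned so that they interlock and both lie flat; set them down rather than dropping them. Leave the drawer fully out, the lower drawer shut and everything else on the bench where it is.

Things in the scene. Friction and masses are not known exactly. Their poses are not given: they have to be found in the camera images.
- upper_drawer (a joint): How far the chest's upper drawer is out, m: 0 shut, 0.170 at its stop. Starts 0 to 20 mm open, slides level with about 2.5 N friction, stays where left. On its floor is a rectangle of dark rails: inside 90 mm front to back, 130 wide; rails 6 thick, 8 high. Front panel (44 high over the floor) 25 before it, side walls (24 high) 32 beside it; at the stop its rear inside edge is 41 before the chest.
- upper_drawer_handle (a point): Middle of the upper drawer's dark bar handle: level round bar 10 mm thick, 100 long (along y), 42 before the drawer's front, 99 over the bench. Moves with the drawer: x level into the chest, y left seen from the robot, z up; pull along -x. In this frame the centre of the rail frame's floor (top face) is at (126, 0, -27). The chest is fixed, 250 deep, 240 wide, 130 tall, turned up to 0.18 rad.
- lower_drawer (a joint): How far the lower drawer is pulled out, m: 0 shut. It has the same kind of handle, 53 below the upper one. It must stay shut.
- template_a: L-shaped plywood template, 10 mm thick, 80 x 80, arms 40 wide, 80 g. On it a dark grip bar 36 long, 14 thick, from 10 to 40 above the underside. Origin on the underside below the bar's middle, z up; arms run along +x and +y: outer corner (-30, -30), inner (10, 10), arm ends x = 50, y = 50. Bar lies along (1, -1). Two, half a turn apart, make an 80 x 120 rectangle.
- template_b: A second template, equal to template_a in every way. They lie flat on the bench, bars up, one to the left and one to the right of the drawer, turned anyhow; which is which varies.
- bird: rough-carved wooden bird, 75 x 70 x 140 (mm), origin on its underside; a bystander to be left alone.
- mug: white mug, 80 across, 90 tall (mm), origin on its underside; a bystander to be left alone.
- glue: white glue bottle, 60 across, 150 tall (mm), origin on its underside; a bystander to be left alone.
- mallet: round wooden mallet lying down, head 72 across, 240 long (mm), origin on its underside; a bystander to be left alone.
- offcut: wooden block 80 x 50 x 35 (mm), origin on its underside; a bystander to be left alone.
- chisel: slim steel-bladed hand tool lying down, 200 long (mm), origin on its underside; a bystander to be left alone.
- brush: bench brush lying down, 200 long (mm), origin on its underside; a bystander to be left alone.
- tin: open metal tin, 70 across, 100 tall (mm), origin on its underside; a bystander to be left alone.

How it is judged:
By the outcome, as a careful person would: the job done as asked, in the order asked, and still so for the second after the job is handed in, with the robot touching nothing.
It also fails if it takes over 64 s, if anything falls off the work surface, if the arm or the gripper's body presses on something with over 40 N, if the wrist force passes 120 N, or if a joint passes its speed limit or range.

ROBOT

A 6-joint arm with a two-finger parallel gripper is mounted at the origin on the work surface. World frame = base frame: x ahead of the robot, y to its left, z up, the work surface at z = 0. Lengths are in m, angles in rad, forces in N, time in s.
With the tool pointing down it reaches from about 0.325 to 0.85 m from the base axis. Payload 4.4 kg.
Tool frame: the origin (TCP) lies at the very end of the fingers, on their centre line; the grasp point (between the pads) lies behind it (arm.hold_point_z is the z of the grasp point in the tool frame, in m); z points along the fingers, x is the direction in which the jaws open and shut, and the axes are right-handed (so a half turn about z gives the same grasp; the last joint's range is limited). The gripper opens to 94 mm and grips with 3 to 60 N. Pads are 16 mm wide; open, the fingers measure 119 mm over their backs; the gripper's body (75 mm by 177 mm) begins 78 mm behind the grasp point.
Start: joints at [-1.498, 0.207, 1.542, -0, 1.393, -0.15], TCP at [0.127, -0.561, 0.205] pointing down, gripper open.
Joint ranges: [-2.73, 2.73], [-0.86, 2.22], [0.23, 2.46], [-1.11, 4.25], [0.08, 2.63], [-2.82, 2.82]. Speed limits (rad/s): [2.79, 2.79, 3.14, 3.14, 3.14, 3.14].

INTERFACE

Orientations are given as a 3x3 rotation matrix whose columns are the frame's x, y, z axes.
In Python, from workcell import arm, open_gripper, grab, kinematics, cams gives the robot as it stands. Calls block until the motion is done:
- arm.goto(position, orientation): joint-space move of the TCP to a pose.
- arm.servo_line(position, attitude=None, vel=0.15): straight line of the TCP; attitude=None keeps the orientation; vel is the mean speed in m/s.
- arm.movej(angles): joint-space move.
- open_gripper() and grab(effort=None): open the fingers fully, or close them until they stop; effort is the grip in N (None keeps the last).
- arm.hold(seconds).
- kinematics.ik(position, orientation): joint angles nearest the present ones, or None.
- arm.get_obs(): the state.
- cams.grab_frame(name): name is "scene" or "top" or "wrist"; returns a dict with "image" (420x560x3 uint8, red, green, blue), "z_map" (420x560 float32, m along the optical axis (not along the pixel's ray), 0 where there is no reading), "mtx" (3x3 intrinsics, pixels), "dist" ([k1, k2, p1, p2, k3] as OpenCV has them; the pictures are not rectified), "extrinsics" (4x4, takes a point from world to camera coordinates); the wrist camera has in their place "mount" (4x4, takes a point from camera to tool coordinates, whose origin is the TCP and whose axes are the tool frame's). Camera axes: x right, y down, z forward; pixel columns grow to the right and rows downward; lengths in m; the calibration is good to about 2 mm. A picture is of the moment at which its call begins: read the wrist's pose just before it.
A pose or a line that the arm cannot do raises arm.Unreachable and nothing moves.
- arm.finish_job(): hands the job in, once; it reports no verdict.
The state is a dict: "time": time; "joint_pos": joint angles; "dq": joint speeds; "joint_torque": joint torques, N m; "tcp_pos": TCP position; "ee_rot": TCP orientation; "ft_force": force on the tool from outside, world axes, zero at the start; "moment": the same for the moment, N m; "finger_gap": finger opening in m.
Only numpy, scipy, OpenCV 4.12 (cv2) and the standard library are available. Lean on these libraries where they do the work, as an engineer would, in place of code of your own. Each camera call takes 0.05 s, during which the arm holds its last target.

## Working session

There is one attempt and no reset: what is moved stays moved. The work goes in short steps, each a Python script; the robot and the scene stay as the last script left them, time stands still between calls to the robot, and variables do not carry over. Pictures are saved under pics/ and viewed, and the job is handed in when it is done.

```bash
ls; mkdir -p pics; python3 - <<'E'
from workcell import arm, cams
import cv2, numpy as np
print(arm.get_obs(), arm.hold_point_z)
for n in ("scene","top"):
    f=cams.grab_frame(n); cv2.imwrite(f"pics/{n}0.png",f["image"][:,:,::-1]); np.savez(f"pics/{n}0.npz",**f)
    print(n,f["mtx"],f["dist"],f["extrinsics"])
E
```

```text
pics
{'time': 0.0, 'joint_pos': array([-1.49851365e+00,  2.07418544e-01,  1.54290852e+00,  4.34021235e-06,
        1.39347978e+00, -1.50501357e-01]), 'dq': array([-0.00239742, -0.0016858 , -0.00147778, -0.00086946,  0.00080301,
        0.00126207]), 'joint_torque': array([ 1.56831367e-03, -3.70874512e+01, -2.81416190e+01,  6.99006091e-02,
        3.60281824e-02, -1.77205698e-04]), 'tcp_pos': array([ 0.12697626, -0.5600024 ,  0.20431317]), 'ee_rot': array([[ 2.20944785e-01, -9.75286306e-01, -1.55647085e-04],
       [-9.75283862e-01, -2.20944584e-01,  2.20871451e-03],
       [-2.18851840e-03, -3.36203862e-04, -9.99997549e-01]]), 'ft_force': array([-0.02516224,  0.43555655, -0.20961036]), 'moment': array([-0.03200791, -0.01674155, -0.07323678]), 'finger_gap': 0.09402127880210395} -0.0188
scene [[385.99321892   0.         280.50061588]
 [  0.         385.99321892 208.10959046]
 [  0.           0.           1.        ]] [-0.06844991  0.          0.          0.          0.        ] [[-2.84570461e-01  9.58654861e-01 -7.13984821e-04  1.57223004e-01]
 [ 6.48524125e-01  1.91961571e-01 -7.36591620e-01 -2.85742805e-01]
 [-7.06000080e-01 -2.10075253e-01 -6.76337397e-01  1.60168783e+00]
 [ 0.00000000e+00  0.00000000e+00  0.00000000e+00  1.00000000e+00]]
top [[410.0223269    0.         278.67235571]
 [  0.         410.0223269  201.74529096]
 [  0.           0.           1.        ]] [-0.0504207  0.         0.         0.         0.       ] [[ 2.53590008e-02 -9.99669333e-01  4.25967521e-03 -4.14263017e-02]
 [-9.91138834e-01 -2.56979109e-02 -1.30320485e-01  5.54154937e-01]
 [ 1.30386857e-01 -9.17132237e-04 -9.91462771e-01  1.19556266e+00]
 [ 0.00000000e+00  0.00000000e+00  0.00000000e+00  1.00000000e+00]]
```

View pics/scene0.png

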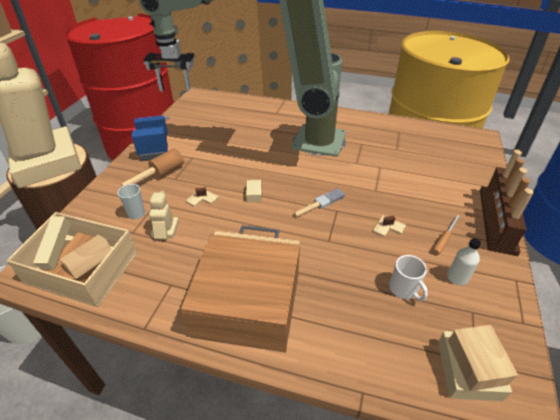

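View pics/top0.png

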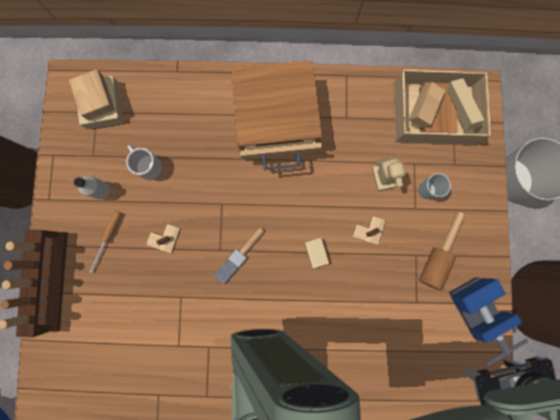

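The top view shows the chest at (277,105) with its handles at about (283,163). The templates are at (164,239) and (370,231), the offcut at (317,253) and the brush at (240,255). I'll zoom in on those next.

```bash
cat > h.py <<'E'
import numpy as np, cv2
def ray2plane(f,uv,z):
    uv=np.asarray(uv,float).reshape(-1,1,2)
    p=cv2.undistortPoints(uv,np.array(f["mtx"]),np.array(f["dist"])).reshape(-1,2)
    E=np.array(f["extrinsics"]);R=E[:3,:3];t=E[:3,3]
    c=-R.T@t; d=np.c_[p,np.ones(len(p))]@R
    s=(z-c[2])/d[:,2]
    return c+d*s[:,None]
def proj(f,P):
    E=np.array(f["extrinsics"])
    r,_=cv2.Rodrigues(E[:3,:3]); return cv2.projectPoints(np.asarray(P,float).reshape(-1,1,3),r,E[:3,3],np.array(f["mtx"]),np.array(f["dist"]))[0].reshape(-1,2)
def load(n): return dict(np.load(n))
E
python3 - <<'E'
from h import *
f=load("pics/top0.npz"); im=f["image"][:,:,::-1]
a=cv2.resize(im[215:260,135:200],None,fx=6,fy=6,interpolation=cv2.INTER_CUBIC)
b=cv2.resize(im[205:250,340:405],None,fx=6,fy=6,interpolation=cv2.INTER_CUBIC)
c=cv2.resize(im[130:180,225:335],None,fx=7,fy=6,interpolation=cv2.INTER_CUBIC)
cv2.imwrite("pics/crop1.png",np.vstack([np.hstack([a,b])[:,:770],c[:, :770]]))
g=load("pics/scene0.npz")
for n,F in(("top",f),):
  pass
print(ray2plane(f,[(164,239),(370,231)],0.01),ray2plane(f,[(283,165)],0.099))
hsv=cv2.cvtColor(im.copy(),cv2.COLOR_BGR2HSV)
for p in [(160,240),(372,237),(100,285),(300,100)]: print(hsv[p[1],p[0]])
E
```

```text
[[ 0.43516293  0.31867279  0.01      ]
 [ 0.47569802 -0.30816285  0.01      ]] [[ 0.6540337  -0.03691948  0.099     ]]
[ 11 131  97]
[ 17  91 208]
[ 13 122 153]
[ 13 137 158]
```

View pics/crop1.png

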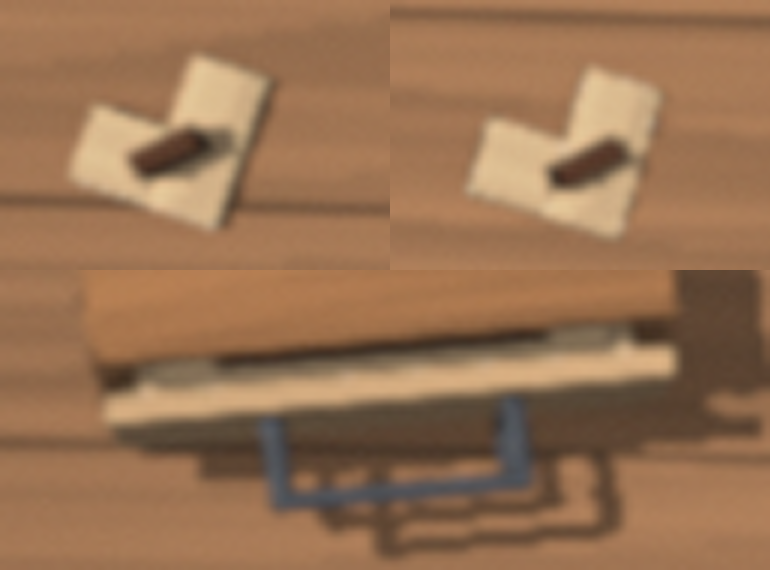

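```bash
cat >> h.py <<'E'
LC=np.array([[-30,-30],[50,-30],[50,10],[10,10],[10,50],[-30,50]])/1000.
def fitL(P):
    """P: 6 corners (n,2) world, ordered ccw or cw; returns x,y,yaw,rms"""
    best=None
    for Q in (P,P[::-1]):
        for k in range(6):
            W=np.roll(Q,k,axis=0)
            cm,cw=LC.mean(0),W.mean(0)
            H=(LC-cm).T@(W-cw)
            th=np.arctan2(H[0,1]-H[1,0],H[0,0]+H[1,1])
            R=np.array([[np.cos(th),-np.sin(th)],[np.sin(th),np.cos(th)]])
            t=cw-R@cm; e=np.sqrt(((LC@R.T+t-W)**2).sum(1).mean())
            if best is None or e<best[3]: best=(t[0],t[1],th,e)
    return best
def corners(mask,n=6):
    c=max(cv2.findContours(mask,cv2.RETR_EXTERNAL,cv2.CHAIN_APPROX_NONE)[0],key=cv2.contourArea)
    for e in np.linspace(1,60,200):
        a=cv2.approxPolyDP(c,e*0.2*cv2.arcLength(c,True)/150,True)
        if len(a)<=n: break
    a=a[:,0]; c=c[:,0].astype(float)
    # refine by line fits to contour segments
    idx=[np.where((c==p).all(1))[0][0] for p in a]
    L=[]
    for i in range(len(idx)):
        i0,i1=idx[i],idx[(i+1)%len(idx)]
        seg=c[i0:i1+1] if i1>i0 else np.vstack([c[i0:],c[:i1+1]])
        m=max(1,len(seg)//6); seg=seg[m:-m] if len(seg)>4 else seg
        L.append(cv2.fitLine(seg.astype(np.float32),cv2.DIST_HUBER,0,.01,.01).ravel())
    out=[]
    for i in range(len(L)):
        a1,b1=L[i-1],L[i]
        A=np.array([[a1[0],-b1[0]],[a1[1],-b1[1]]]); s=np.linalg.solve(A,b1[2:]-a1[2:])
        out.append(a1[2:]+s[0]*a1[:2])
    return np.array(out)
E
python3 - <<'E'
from h import *
f=load("pics/top0.npz"); im=f["image"][:,:,::-1].copy()
for (x0,y0) in ((135,215),(340,205)):
    S=6; c=cv2.resize(im[y0:y0+45,x0:x0+65],None,fx=S,fy=S,interpolation=cv2.INTER_CUBIC)
    h=cv2.cvtColor(c,cv2.COLOR_BGR2HSV)
    m=((h[...,1]<112)&(h[...,2]>150)).astype(np.uint8)*255
    m=cv2.morphologyEx(m,cv2.MORPH_CLOSE,np.ones((15,15)))
    # bar dark
    d=((h[...,2]<100)).astype(np.uint8)*255
    cs=corners(m); px=(cs+.5)/S-.5+[x0,y0]
    W=ray2plane(f,px,0.01)[:,:2]
    print(px.round(1).tolist(),"L:",np.round(fitL(W),4))
    cv2.imwrite(f"pics/m{x0}.png",np.hstack([m,d]))
# handle
S=6;x0,y0=225,130; c=cv2.resize(im[130:180,225:335],None,fx=S,fy=S,interpolation=cv2.INTER_CUBIC)
h=cv2.cvtColor(c,cv2.COLOR_BGR2HSV); m=((h[...,0]>95)&(h[...,0]<130)&(h[...,1]>50)).astype(np.uint8)*255
cv2.imwrite("pics/mh.png",m)
ys,xs=np.nonzero(m); print(xs.min()/S+x0,xs.max()/S+x0,ys.min()/S+y0,ys.max()/S+y0)
E
```

```text
[[166.3, 222.4], [161.8, 235.2], [149.9, 231.0], [144.9, 244.5], [170.0, 253.6], [179.3, 226.9]] L: [ 0.4329  0.3187 -0.292   0.0023]
[[385.5, 218.9], [371.5, 214.8], [368.1, 227.0], [355.7, 223.0], [351.4, 236.7], [378.0, 245.6]] L: [ 0.4735 -0.31   -0.2862  0.0031]Traceback (most recent call last):
  File "<stdin>", line 18, in <module>
    return umr_minimum(a, axis, None, out, keepdims, initial, where)
ValueError: zero-size array to reduction operation minimum which has no identity
```

View pics/mh.png

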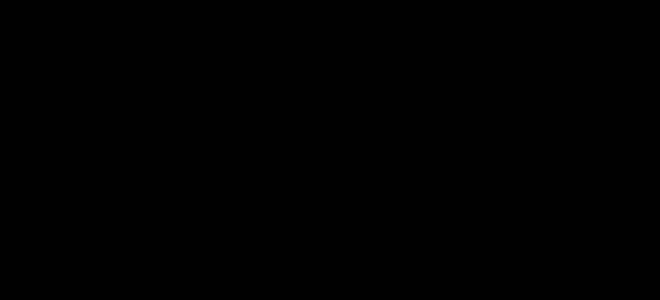

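View pics/m135.png

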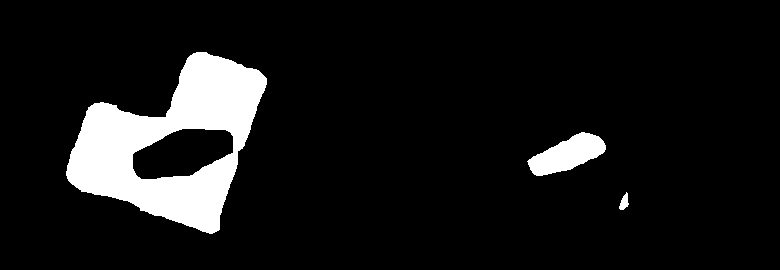

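```bash
python3 - <<'E'
from h import *
f=load("pics/top0.npz"); im=f["image"][:,:,::-1].copy()
S=6;x0,y0=225,130; c=cv2.resize(im[130:180,225:335],None,fx=S,fy=S,interpolation=cv2.INTER_CUBIC).astype(int)
m=((c[...,0]-c[...,2])>0).astype(np.uint8)*255
cv2.imwrite("pics/mh1.png",m)
ys,xs=np.nonzero(m); print(xs.min()/S+x0,xs.max()/S+x0,ys.min()/S+y0,ys.max()/S+y0)
# bar: per column, lowest 'blue' run
pts=[]
for u in range(xs.min()+35,xs.max()-25):
    col=np.nonzero(m[:,u])[0]
    if len(col): pts.append((u,col.mean()))
pts=np.array(pts); 
l=cv2.fitLine(pts.astype(np.float32),cv2.DIST_HUBER,0,.01,.01).ravel(); print(l)
W=ray2plane(f,(np.array([[xs.min(),0],[xs.max(),0]])+0)/S+[x0,y0],0.099)
def at(u): return [(u+.5)/S-.5+x0,((l[3]+(u-l[2])*l[1]/l[0])+.5)/S-.5+y0]
W=ray2plane(f,[at(xs.min()),at(xs.max())],0.099); print(W,W.mean(0),np.linalg.norm(W[0]-W[1])); d=W[0]-W[1]; print("yaw",np.arctan2(-d[0],d[1]))
# front panel top edge & chest top
c=im[55:180,215:345]; cv2.imwrite("pics/chest.png",cv2.resize(c,None,fx=6,fy=4.8,interpolation=cv2.INTER_CUBIC))
E
```

```text
262.5 300.1666666666667 151.5 169.0
[ 9.9466580e-01 -1.0315039e-01  3.4284665e+02  2.2144772e+02]
[[ 0.64207381  0.02309128  0.099     ]
 [ 0.65643448 -0.08523688  0.099     ]] [ 0.64925415 -0.0310728   0.099     ] 0.10927589282471764
yaw 0.13179786744986657
```

View pics/mh1.png

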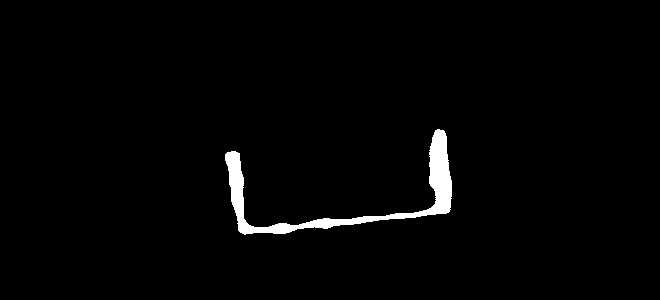

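View pics/chest.png

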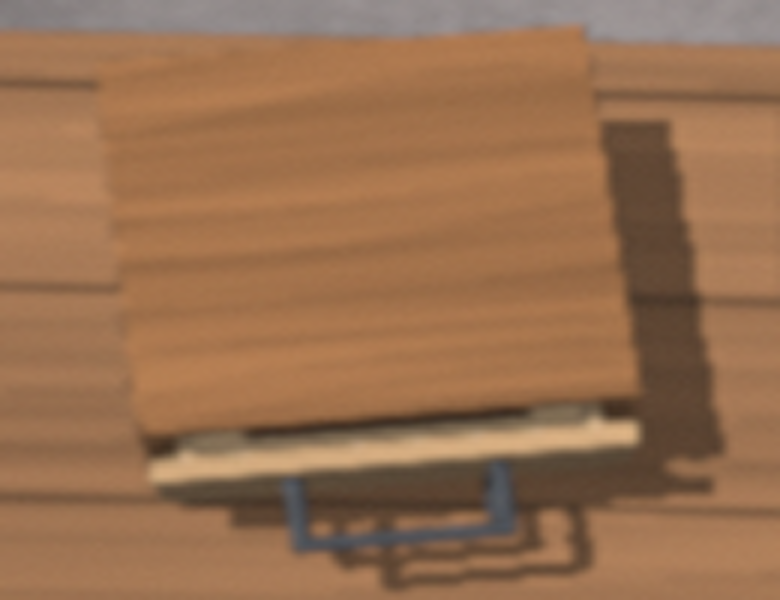

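```bash
cat >> h.py <<'E'
def Rj(phi):
    x=np.array([np.cos(phi),np.sin(phi),0]); z=np.array([0,0,-1.]); return np.c_[x,np.cross(z,x),z]
def wrist_ext(f,obs):
    T=np.eye(4);T[:3,:3]=obs["ee_rot"];T[:3,3]=obs["tcp_pos"]
    f=dict(f); f["extrinsics"]=np.linalg.inv(T@np.array(f["mount"])); return f
def shot(arm,cams,name,tag):
    o=arm.get_obs(); f=cams.grab_frame(name)
    if name=="wrist": f=wrist_ext(f,o)
    cv2.imwrite(f"pics/{tag}.png",f["image"][:,:,::-1]); np.savez(f"pics/{tag}.npz",**f); return f
def best(kin,p,phi):
    r=[]
    for q in (phi,phi+np.pi):
        j=kin.ik(p,Rj(q))
        if j is not None: r.append((abs(j[5]),q,j))
    r.sort(key=lambda t:t[0]); return [(q,np.round(j,2)) for _,q,j in r]
E
python3 - <<'E'
from h import *
from workcell import arm, kinematics as k, cams, grab
y=0.125; ex=np.array([np.cos(y),np.sin(y),0])
H=np.array([0.6497,-0.034,0.099])
p=H+ex*0.0; p[2]=0.30
b=best(k,p,y+np.pi/2); print(b)
arm.goto(p,Rj(b[0][0])); o=arm.get_obs(); print(o["time"],o["tcp_pos"])
shot(arm,cams,"wrist","w1")
E
```

```text
[(4.83738898038469, array([-0.19,  0.32,  1.21, -0.  ,  1.61,  1.26])), (1.6957963267948966, array([-0.19,  0.32,  1.21, -0.  ,  1.61, -1.88]))]
2.7417 [ 0.64951567 -0.03506705  0.29978939]
```

View pics/w1.png

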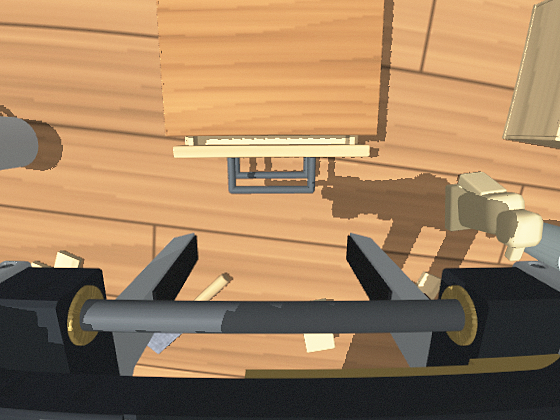

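```bash
python3 - <<'E'
from h import *
f=load("pics/w1.npz")
a=f["image"][130:210,160:390,::-1]; cv2.imwrite("pics/w1c.png",cv2.resize(a,None,fx=3.4,fy=3.4,interpolation=cv2.INTER_CUBIC))
W=ray2plane(f,[(229,190),(316,189.5)],0.099); print(W,W.mean(0)); d=W[0]-W[1]; print(np.linalg.norm(d),np.arctan2(-d[0],d[1]))
W=ray2plane(f,[(174,157),(370,156.5)],0.116); print(W); d=W[0]-W[1]; print(np.linalg.norm(d),np.arctan2(-d[0],d[1]))
W=ray2plane(f,[(165,136),(381,136)],0.130); print(W); d=W[0]-W[1]; print(np.linalg.norm(d),np.arctan2(-d[0],d[1]))
E
```

```text
[[ 0.64150836  0.01799713  0.099     ]
 [ 0.65580794 -0.09158411  0.099     ]] [ 0.64865815 -0.03679349  0.099     ]
0.11051029633207748 0.1297597055995344
[[ 0.67666568  0.08479215  0.116     ]
 [ 0.70607502 -0.14641032  0.116     ]]
0.2330654228723207 0.12652221184060108
[[ 0.70060096  0.09194777  0.13      ]
 [ 0.73076678 -0.14981468  0.13      ]]
0.24363714306263426 0.12413307614685772
```

View pics/w1c.png

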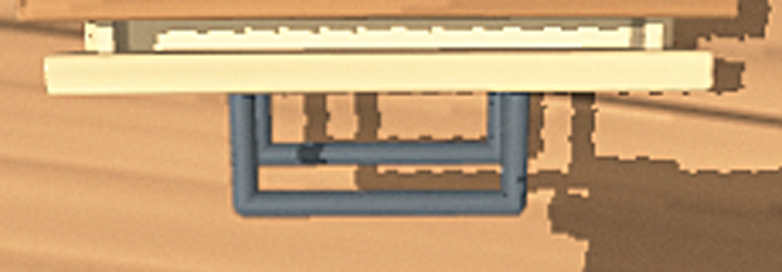

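The crop shows the upper handle as the nearer bar, from (229,190) to (316,190) in w1. Its centre is at about (0.649,-0.036) and the yaw is 0.126. I'll hook it with closed fingers behind the bar and pull until the force rises.

```bash
python3 - <<'E'
from h import *
from workcell import arm, kinematics as k, cams, grab
y=0.126; ex=np.array([np.cos(y),np.sin(y),0])
H=np.array([0.649,-0.036,0.0])
R=Rj(y-np.pi/2); 
if k.ik(H+[0,0,.2],R)[5]>2: print("hmm")
grab(10)
at=lambda s,z: H+ex*s+np.array([0,0,z])
arm.goto(at(.0235,.16),R)
arm.servo_line(at(.0235,.084),vel=.12)
o=arm.get_obs(); print(o["time"],o["tcp_pos"],o["ft_force"],o["finger_gap"])
f0=o["ft_force"]@ex
arm.servo_line(at(-.125,.084),vel=.08)
print((arm.get_obs()["ft_force"]@ex)-f0, arm.get_obs()["time"])
s=-.125
while s>-.19:
    s-=.003; arm.servo_line(at(s,.084),vel=.06)
    F=arm.get_obs()["ft_force"]@ex-f0; print(round(s,3),round(F,1),end="; ")
    if F>12: break
print(arm.get_obs()["time"],arm.get_obs()["tcp_pos"])
E
```

```text
5.6167 [ 0.67328175 -0.03321082  0.08524418] [-0.23890884  0.52364847  0.36461245] 0.00028435826621163733
1.7925434284119215 7.625
-0.128 1.7; -0.131 0.7; -0.134 1.1; -0.137 1.3; -0.14 0.8; -0.143 1.6; -0.146 7.6; -0.149 14.4; 9.625 [ 0.50650402 -0.05423645  0.0844079 ]
```

```bash
python3 - <<'E'
from h import *
from workcell import arm, kinematics as k, cams, open_gripper
y=0.126; ex=np.array([np.cos(y),np.sin(y),0])
H=np.array([0.649,-0.036,0.0]);at=lambda s,z: H+ex*s+np.array([0,0,z])
arm.servo_line(at(-.135,.084),vel=.08)
arm.servo_line(at(-.135,.16),vel=.15)
open_gripper()
R=Rj(y-np.pi/2)
arm.goto(at(-.159,.36),R)
shot(arm,cams,"wrist","w2"); shot(arm,cams,"top","t2"); print(arm.get_obs()["time"])
E
```

```text
12.9833
```

View pics/w2.png

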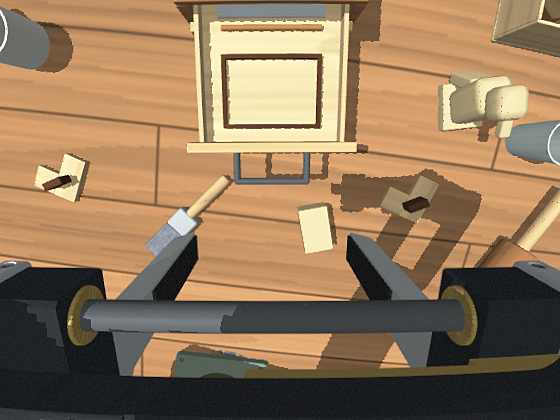

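View pics/t2.png

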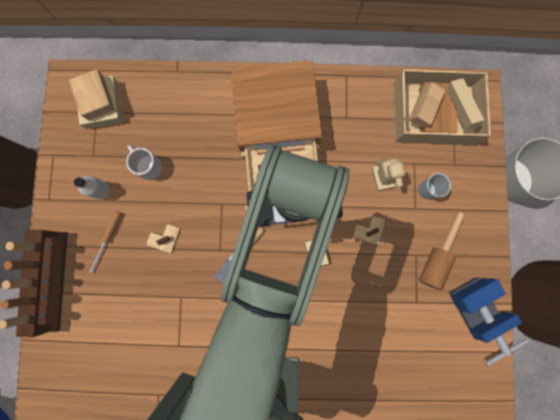

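```bash
python3 - <<'E'
from h import *
f=load("pics/w2.npz"); im=f["image"][:,:,::-1].copy()
x0,y0,S=180,0,5
c=cv2.resize(im[0:195,180:370],None,fx=S,fy=S,interpolation=cv2.INTER_CUBIC)
cv2.imwrite("pics/w2c.png",cv2.resize(c,None,fx=.6,fy=.6))
h=cv2.cvtColor(c,cv2.COLOR_BGR2HSV)
m=(h[...,2]<130).astype(np.uint8)*255; m=cv2.morphologyEx(m,cv2.MORPH_CLOSE,np.ones((5,5)))
cs,hi=cv2.findContours(m,cv2.RETR_CCOMP,cv2.CHAIN_APPROX_NONE)
cc=np.array([270-180,90])*S
for i,q in enumerate(cs):
    A=cv2.contourArea(q)
    if A>20000 and cv2.pointPolygonTest(q,(float(cc[0]),float(cc[1])),False)>0:
        mm=np.zeros_like(m); cv2.drawContours(mm,[q],-1,255,-1)
        px=(corners(mm,4)+.5)/S-.5+[x0,y0]
        for z in (.072,.08):
            W=ray2plane(f,px,z)[:,:2]; d=np.roll(W,-1,0)-W
            print(hi[0][i],A,z,px.round(1).tolist(),W.mean(0).round(4),np.linalg.norm(d,axis=1).round(4),np.arctan2(d[:,1],d[:,0]).round(3))
W=ray2plane(f,[(235,181),(309,181)],0.099); print(W.mean(0)); d=W[0]-W[1]; print(np.linalg.norm(d),np.arctan2(-d[0],d[1]))
E
```

```text
[23 20 22 -1] 182567.0 0.072 [[322.1, 53.5], [220.7, 54.1], [223.5, 128.2], [319.9, 127.5]] [ 0.6174 -0.0398] [0.1442 0.1032 0.1434 0.1029] [ 1.703 -3.008 -1.437  0.127]
[23 20 22 -1] 182567.0 0.08 [[322.1, 53.5], [220.7, 54.1], [223.5, 128.2], [319.9, 127.5]] [ 0.6165 -0.0399] [0.1417 0.1014 0.1409 0.1011] [ 1.703 -3.008 -1.437  0.127]
[-1 -1 -1 21] 145332.5 0.072 [[225.8, 59.1], [228.0, 124.0], [315.1, 124.0], [317.3, 58.7]] [ 0.6167 -0.0398] [0.0903 0.1293 0.0908 0.1304] [-3.009 -1.444  0.121  1.701]
[-1 -1 -1 21] 145332.5 0.08 [[225.8, 59.1], [228.0, 124.0], [315.1, 124.0], [317.3, 58.7]] [ 0.6158 -0.04  ] [0.0888 0.1271 0.0892 0.1281] [-3.009 -1.444  0.121  1.701]
[ 0.4913695  -0.05648205  0.099     ]
0.10772373796613495 0.1265921853562421
```

View pics/w2c.png

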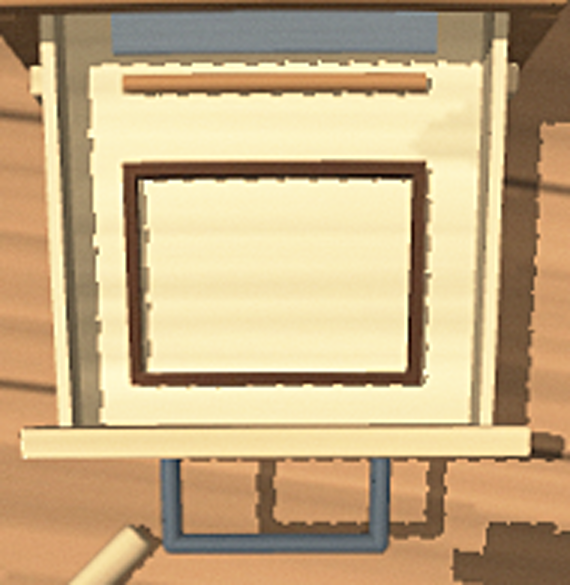

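```bash
python3 - <<'E'
from h import *
ex=np.array([np.cos(.126),np.sin(.126)])
C=np.array([.6165,-.04])
for n in("w1","w2"):
    f=load(f"pics/{n}.npz"); E=f["extrinsics"]; z=f["z_map"]
    v,u=np.mgrid[0:420,0:560]; p=cv2.undistortPoints(np.stack([u,v],-1).reshape(-1,1,2).astype(float),f["mtx"],f["dist"]).reshape(-1,2)
    Z=z.reshape(-1); Pc=np.c_[p*Z[:,None],Z]; P=(Pc-E[:3,3])@E[:3,:3]
    d=P[:,:2]-C; s=d@ex; t=d@np.array([-ex[1],ex[0]])
    for lo,hi in((.122,.138),(.1,.12)):
        m=(Z>0)&(P[:,2]>lo)&(P[:,2]<hi)&(abs(t)<.06)&(s>-.2); q=s[m]
        print(n,lo,m.sum(), np.percentile(q,[0,1,5,50,95,100]).round(4) if m.sum() else "")
E
```

```text
w1 0.122 15061 [0.1003 0.1015 0.1079 0.1731 0.2325 0.2391]
w1 0.1 2339 [0.0282 0.0286 0.0302 0.0759 0.0877 0.0887]
w2 0.122 346 [0.0989 0.0991 0.0994 0.1002 0.101  0.1016]
w2 0.1 1800 [-0.1304 -0.1303 -0.1286 -0.0835 -0.0702  0.1007]
```

```bash
python3 - <<'E'
from h import *
from workcell import arm, kinematics as k, cams
y=.126; C=np.array([.6165,-.04]); R2=np.array([[np.cos(y),-np.sin(y)],[np.sin(y),np.cos(y)]])
T={"R":(.4735,-.31,-.286),"L":(.4329,.3187,-.292)}
P={"I":{"R":((-.010,-.032),0),"L":((.010,.032),np.pi)},"II":{"R":((.010,-.032),np.pi/2),"L":((-.010,.032),-np.pi/2)}}
for o in P:
  for s in "RL":
    x,yy,a=T[s]; (d,b)=P[o][s]; g=C+R2@np.array(d)
    for fl in (0,np.pi):
      j1=k.ik(np.array([x,yy,.014]),Rj(a+np.pi/4+fl)); j2=k.ik(np.array([*g,.09]),Rj(b+y+np.pi/4+fl))
      print(o,s,fl, None if j1 is None else j1.round(2), None if j2 is None else j2.round(2))
# hover over right template
p=np.array([.4735,-.31,.25]); 
for fl in (0,np.pi): print(k.ik(p,Rj(-.286+np.pi/4+fl)))
E
```

```text
I R 0 [-0.73  0.42  1.71 -0.    1.02 -1.23] [-0.26  0.4   1.54 -0.    1.2  -1.17]
I R 3.141592653589793 [-0.73  0.42  1.71 -0.    1.02  1.91] [-0.26  0.4   1.54 -0.    1.2   1.97]
I L 0 [ 0.47  0.37  1.78 -0.    0.99 -0.02] [-0.15  0.42  1.52 -0.    1.2   2.08]
I L 3.141592653589793 None [-0.15  0.42  1.52 -0.    1.2  -1.06]
II R 0 [-0.73  0.42  1.71 -0.    1.02 -1.23] [-0.25  0.44  1.49 -0.    1.21 -2.73]
II R 3.141592653589793 [-0.73  0.42  1.71 -0.    1.02  1.91] [-0.25  0.44  1.49 -0.    1.21  0.41]
II L 0 [ 0.47  0.37  1.78 -0.    0.99 -0.02] [-0.16  0.38  1.57 -0.    1.19  0.5 ]
II L 3.141592653589793 None [-0.16  0.38  1.57 -0.    1.19 -2.64]
[-7.32576222e-01  1.56056510e-01  1.50824440e+00 -4.44089210e-16
  1.47729174e+00 -1.23197438e+00]
[-7.32576222e-01  1.56056510e-01  1.50824440e+00 -4.44089210e-16
  1.47729174e+00  1.90961827e+00]
```

```bash
cat >> h.py <<'E'
def wristL(f,guess,tag):
    im=f["image"][:,:,::-1].copy()
    u=proj(f,[[guess[0],guess[1],.01]])[0]; x0,y0=np.maximum((u-70).astype(int),0); S=4
    cr=im[y0:y0+140,x0:x0+140]
    c=cv2.resize(cr,None,fx=S,fy=S,interpolation=cv2.INTER_CUBIC)
    h=cv2.cvtColor(c,cv2.COLOR_BGR2HSV)
    return c,h,(x0,y0),S
E
python3 - <<'E'
from h import *
from workcell import arm, kinematics as k, cams
p=np.array([.4735,-.31,.27]); arm.goto(p,Rj(-.286+np.pi/4))
f=shot(arm,cams,"wrist","w3"); print(arm.get_obs()["time"])
c,h,o,S=wristL(f,p[:2],"r"); cv2.imwrite("pics/w3c.png",c); print(o)
for q in [(280,280),(200,280),(330,200),(20,20)]: print(h[q[1],q[0]])
E
```

```text
15.0833
(np.int64(202), np.int64(111))
[ 12 136 120]
[ 23  72 247]
[ 24  66 250]
[ 15 122 200]
```

View pics/w3c.png

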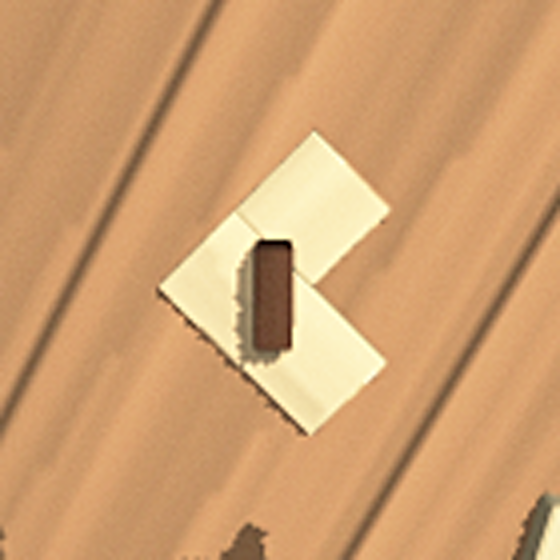

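```bash
cat >> h.py <<'E'
def measL(f,guess):
    c,h,o,S=wristL(f,guess,"")
    m=((h[...,1]<95)&(h[...,2]>205)).astype(np.uint8)*255
    m=cv2.morphologyEx(m,cv2.MORPH_CLOSE,np.ones((7,7)))
    q=[x for x in cv2.findContours(m,cv2.RETR_EXTERNAL,cv2.CHAIN_APPROX_NONE)[0] if cv2.contourArea(x)>8000]
    g=(proj(f,[[*guess,.01]])[0]-o)*S
    q=min(q,key=lambda x:np.linalg.norm(x.mean((0,1))-g)); mm=np.zeros_like(m); cv2.drawContours(mm,[q],-1,255,-1)
    px=(corners(mm)+.5)/S-.5+np.array(o)
    return fitL(ray2plane(f,px,.01)[:,:2]), px
E
python3 - <<'E'
from h import *
f=load("pics/w3.npz"); r,px=measL(f,(.4735,-.31)); print(np.round(r,4),px.round(1).tolist())
# bar check at z=.04
print(ray2plane(f,[np.array([272,297])/4+[202,111]],.04))
f=load("pics/w2.npz"); 
print(ray2plane(f,[(55,182)],.04))
E
```

```text
[ 0.4711 -0.3119 -0.2907  0.0006] [[280.4, 143.1], [241.1, 182.2], [279.4, 218.9], [298.6, 201.4], [279.5, 182.1], [299.1, 163.1]]
[[ 0.47103126 -0.31131838  0.04      ]]
[[0.43516458 0.30919285 0.04      ]]
```

```bash
python3 - <<'E'
from h import *
from workcell import arm, kinematics as k, cams, grab
x,y,a=.4711,-.3117,-.2907
R=Rj(a+np.pi/4)
arm.servo_line(np.array([x,y,.06]),R,vel=.2)
arm.servo_line(np.array([x,y,.0135]),vel=.08)
o=arm.get_obs(); print(o["tcp_pos"],o["ft_force"])
grab(25); o=arm.get_obs(); print(o["finger_gap"],o["tcp_pos"],o["ft_force"],o["time"])
arm.servo_line(np.array([x,y,.17]),vel=.2)
o=arm.get_obs(); print(o["finger_gap"],o["tcp_pos"],o["ft_force"],o["time"])
shot(arm,cams,"wrist","w4")
E
```

```text
[ 0.47115011 -0.31171016  0.01328153] [ 0.14983231 -0.55038309  0.46345402]
0.014000148627077326 [ 0.47111434 -0.31167486  0.01349246] [ 0.24938535 -0.38115206 -0.03021062] 18.2167
0.014026193198547941 [ 0.47020838 -0.31092239  0.16851992] [ 0.08874975  0.35430475 -1.49471975] 19.15
```

View pics/w4.png

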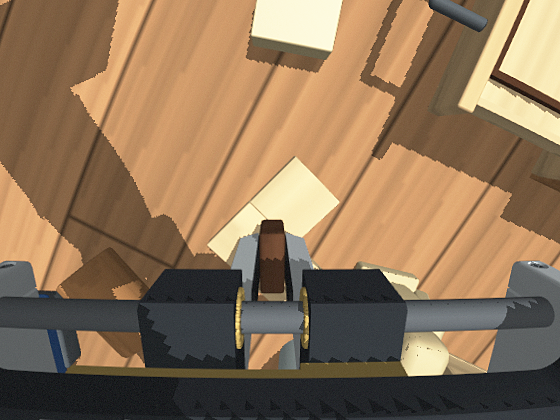

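```bash
cat >> h.py <<'E'
YD=.126; CD=np.array([.6165,-.04]); RD=np.array([[np.cos(YD),-np.sin(YD)],[np.sin(YD),np.cos(YD)]])
def place(arm,g,phi,zp=.0855):
    R=Rj(phi)
    arm.goto(np.array([*g,.20]),R)
    arm.servo_line(np.array([*g,.10]),R,vel=.15)
    o=arm.get_obs(); f0=o["ft_force"][2]; print(o["tcp_pos"],f0)
    z=.0895; arm.servo_line(np.array([*g,z]),R,vel=.05)
    while z>zp-.005:
        o=arm.get_obs(); F=o["ft_force"][2]-f0; print(round(z,4),o["tcp_pos"].round(4),round(F,1))
        if F>2.5: break
        z-=.001; arm.servo_line(np.array([*g,z]),R,vel=.03)
    return o
E
python3 - <<'E'
from h import *
from workcell import arm, cams, open_gripper
g=CD+RD@np.array([-.0115,-.0325]); 
place(arm,g,YD+np.pi/4)
shot(arm,cams,"wrist","w5"); print(arm.get_obs()["time"])
E
```

```text
[ 0.6099546 -0.0743887  0.100964 ] -0.2572788487740098
0.0895 [ 0.609  -0.0735  0.0893] -1.2
0.0885 [ 0.6093 -0.0737  0.0886] -0.4
0.0875 [ 0.6091 -0.0737  0.0875] -0.4
0.0865 [ 0.6091 -0.0737  0.0864] -0.8
0.0855 [ 0.6092 -0.0737  0.0855] -0.2
0.0845 [ 0.6094 -0.0737  0.0855] 5.9
22.75
```

View pics/w5.png

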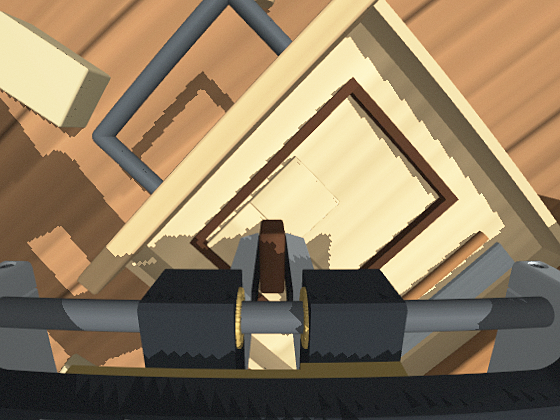

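The template touched down at the height I expected (0.0855). I'll release it and look at where it lies.

```bash
python3 - <<'E'
from h import *
from workcell import arm, cams, open_gripper
g=CD+RD@np.array([-.0115,-.0325]); 
open_gripper()
arm.servo_line(np.array([*g,.13]),vel=.1)
arm.servo_line(np.array([*g,.30]),vel=.25)
shot(arm,cams,"wrist","w6"); 
p=np.array([.4340,.3140,.27]); arm.goto(p,Rj(-.29+np.pi/4))
shot(arm,cams,"wrist","w7"); shot(arm,cams,"top","t7"); print(arm.get_obs()["time"])
E
```

```text
27.2
```

View pics/w6.png

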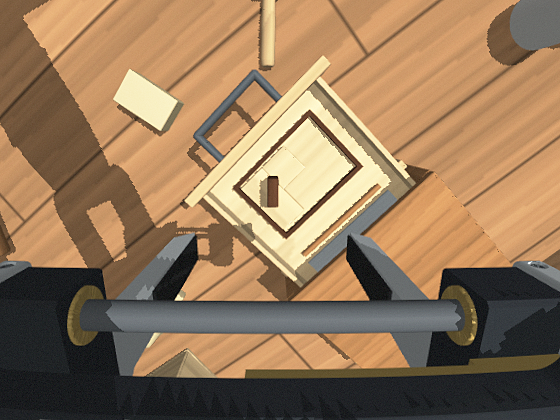

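View pics/w7.png

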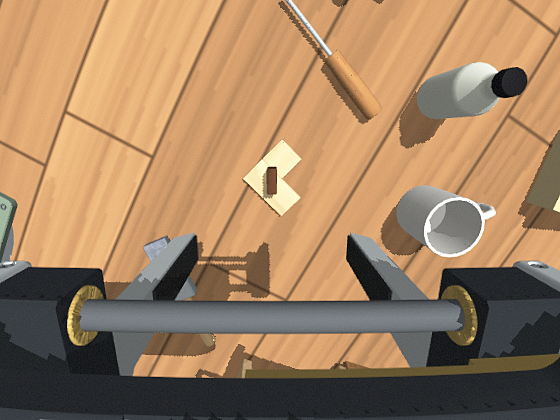

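```bash
python3 - <<'E'
from h import *
f=load("pics/w7.npz")
try:
    r,px=measL(f,(.434,.314)); print(np.round(r,4),px.round(1).tolist())
except Exception as e: print(repr(e))
c=load("pics/w6.npz")["image"][90:250,180:380,::-1]; cv2.imwrite("pics/w6c.png",cv2.resize(c,None,fx=3.7,fy=3.7,interpolation=cv2.INTER_CUBIC))
E
```

```text
[ 4.312e-01  3.175e-01 -2.959e-01  4.000e-04] [[281.8, 138.7], [242.6, 177.9], [280.7, 215.6], [300.1, 197.1], [281.4, 178.3], [300.9, 158.9]]
```

View pics/w6c.png

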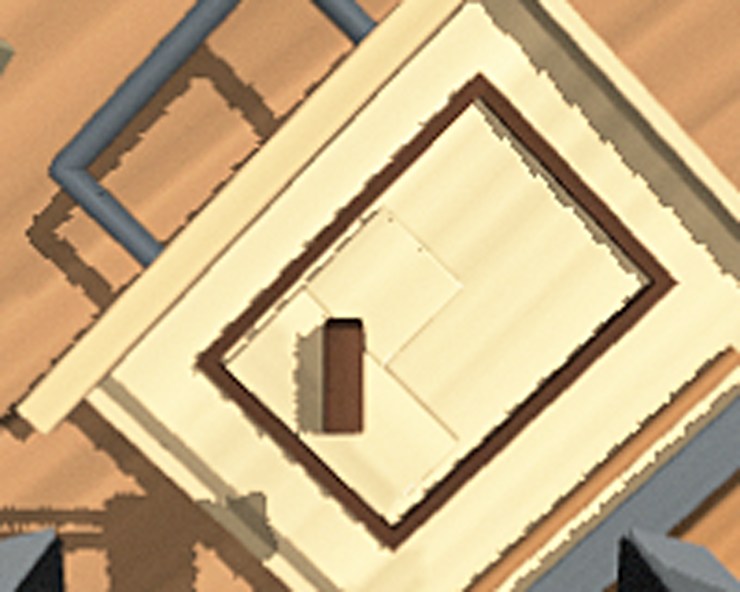

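```bash
python3 - <<'E'
from h import *
f=load("pics/w6.npz")
px=np.array([(385,208),(462,287),(385,362),(457,438)])/3.7+[180,90]
W=ray2plane(f,px,.082)[:,:2]
print((1000*(W-CD)@RD).round(1)) # drawer coords
b=ray2plane(f,[np.array([343,378])/3.7+[180,90]],.112)[:,:2]; print("bar",1000*(b-CD)@RD)
fr=np.array([(481,103),(653,283),(393,524),(218,362)])/3.7+[180,90]
W=ray2plane(f,fr,.08)[:,:2];print((1000*(W-CD)@RD).round(1))
E
```

```text
[[-40.1  16.2]
 [ -1.6  16.2]
 [ -1.6 -21.6]
 [ 36.7 -22.6]]
bar [[-12.12908263 -32.23643936]]
[[-42.1  64.1]
 [ 45.4  65.2]
 [ 44.3 -62.2]
 [-43.5 -64.1]]
```

```bash
python3 - <<'E'
from h import *
from workcell import arm, kinematics as k, cams, grab
a=-.2959; e=np.array([np.cos(a-np.pi/4),np.sin(a-np.pi/4)])
t=np.array([.4312,.3175])+.006*e
R=Rj(a+np.pi/4)
arm.servo_line(np.array([*t,.06]),R,vel=.2)
arm.servo_line(np.array([*t,.0135]),vel=.08)
o=arm.get_obs(); print(o["tcp_pos"],t)
grab(25); o=arm.get_obs(); print(o["finger_gap"],o["tcp_pos"],o["ft_force"],o["time"])
arm.servo_line(np.array([*t,.20]),vel=.2)
a=YD+np.pi; e=np.array([np.cos(a-np.pi/4),np.sin(a-np.pi/4)])
g=CD+RD@np.array([.0115,.0325])+.006*e
place(arm,g,a+np.pi/4)
o=arm.get_obs(); print(o["joint_pos"].round(2),o["finger_gap"],o["time"])
shot(arm,cams,"wrist","w8")
E
```

```text
[0.43411879 0.31226274 0.01338393] [0.4340211  0.31220459]
0.013737636825346638 [0.43406535 0.31222366 0.0134951 ] [-0.5488472  -0.51558596 -0.8705286 ] 30.3333
[ 0.61996321 -0.00258343  0.10099691] -0.6499030145250052
0.0895 [ 0.6188 -0.0026  0.0893] 0.3
0.0885 [ 0.6192 -0.0027  0.0886] -0.0
0.0875 [ 0.619  -0.0026  0.0874] 0.6
0.0865 [ 0.619  -0.0026  0.0864] -0.1
0.0855 [ 0.6191 -0.0027  0.0855] 0.4
0.0845 [ 0.6194 -0.0026  0.0855] 7.1
[-0.14  0.42  1.53  0.    1.19  2.09] 0.013730445257740458 35.675
```

View pics/w8.png

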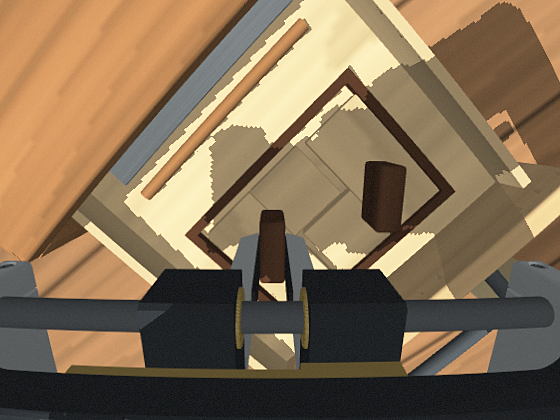

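It touched down at floor height again, so I'll release and check.

```bash
python3 - <<'E'
from h import *
from workcell import arm, cams, open_gripper
p=arm.get_obs()["tcp_pos"]; g=p[:2]
open_gripper()
arm.servo_line(np.array([*g,.13]),vel=.1)
arm.servo_line(np.array([*g,.30]),vel=.25)
f=shot(arm,cams,"wrist","w9")
arm.goto(np.array([.45,-.25,.30]),Rj(0.5)); 
shot(arm,cams,"top","t9"); shot(arm,cams,"scene","s9"); print(arm.get_obs()["time"])
c=f["image"][90:250,180:380,::-1]; cv2.imwrite("pics/w9c.png",cv2.resize(c,None,fx=3.7,fy=3.7,interpolation=cv2.INTER_CUBIC))
E
```

```text
41.3417
```

View pics/w9c.png

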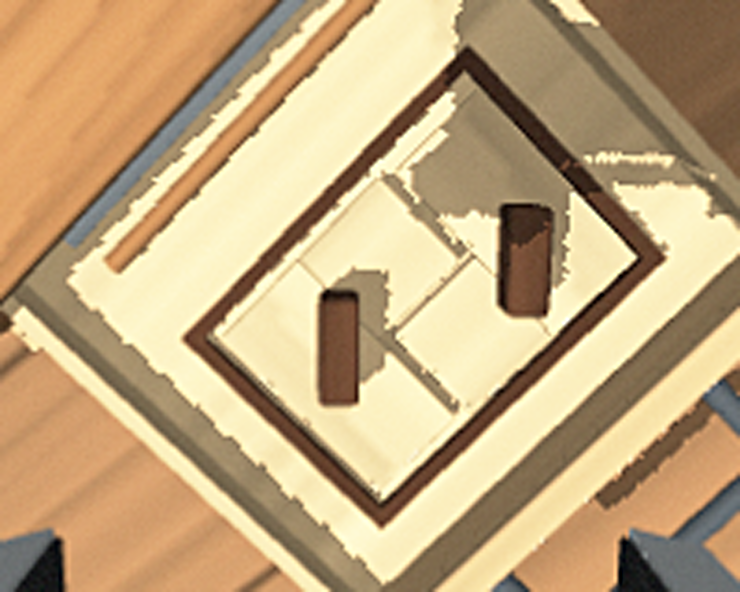

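View pics/t9.png

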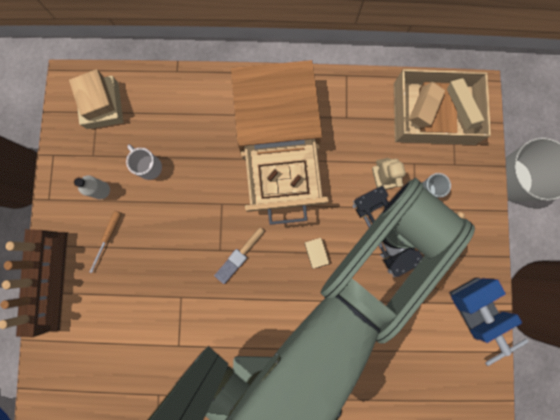

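View pics/s9.png

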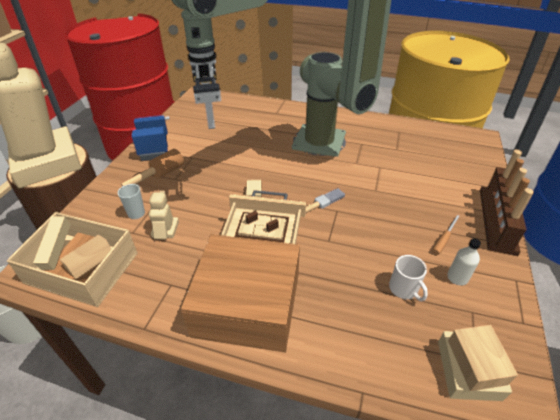

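```bash
python3 - <<'E'
from h import *
ex=np.array([np.cos(.126),np.sin(.126)])
f=load("pics/w9.npz"); E=f["extrinsics"]; z=f["z_map"]
v,u=np.mgrid[0:420,0:560]; p=cv2.undistortPoints(np.stack([u,v],-1).reshape(-1,1,2).astype(float),f["mtx"],f["dist"]).reshape(-1,2)
Z=z.reshape(-1); Pc=np.c_[p*Z[:,None],Z]; P=(Pc-E[:3,3])@E[:3,:3]
d=(P[:,:2]-CD)@RD*1000
for nm,xs,ys in (("A armx",(12,34),(-58,-30)),("A army",(-36,-8),(-10,12)),("A corner",(-36,-28),(-58,-50)),("B armx",(-34,-12),(30,58)),("B army",(8,36),(-10,10)),("B corner",(28,36),(50,58)),("floor",(-40,40),(80,90))):
    m=(Z>0)&(d[:,0]>xs[0])&(d[:,0]<xs[1])&(d[:,1]>ys[0])&(d[:,1]<ys[1]); q=P[m,2]
    print(nm,m.sum(),np.percentile(q,[5,50,95]).round(4) if m.sum() else "")
m=(Z>0)&(P[:,2]>.105)&(P[:,2]<.125)&(abs(d[:,0])<50)
for s in(-1,1):
    k=m&(np.sign(d[:,1])==s); print("bar",s,d[k].mean(0).round(1),k.sum())
m=(Z>0)&(P[:,2]>.113)&(P[:,2]<.119)&(d[:,0]<-60)&(d[:,0]>-95); print("panel",np.percentile(d[m][:,0],[1,50,99]))
m=(Z>0)&(P[:,2]>.122)&(P[:,2]<.138)&(d[:,0]>50)&(abs(d[:,1])<60); print("chest",np.percentile(d[m][:,0],[0,1]) if m.any() else "")
E
```

```text
A armx 397 [0.0804 0.0817 0.083 ]
A army 5361 [0.0823 0.3695 0.4209]
A corner 37 [0.0807 0.0816 0.0832]
B armx 326 [0.0804 0.0817 0.083 ]
B army 3372 [0.0818 0.4125 0.4357]
B corner 35 [0.0806 0.0816 0.0825]
floor 402 [0.0704 0.0717 0.0731]
bar -1 [ -22.3 -159.2] 670
bar 1 [11.7 31.6] 319
panel [-82.79960764 -75.53646549 -68.85772094]
chest [ 99.66169312 101.10716627]
```

```bash
python3 - <<'E'
from workcell import arm
import numpy as np,cv2
a=np.load("pics/top0.npz")["image"].astype(int);b=np.load("pics/t9.npz")["image"].astype(int)
d=abs(a-b).max(2)
for n,(u,v) in dict(bird=(388,174),mug=(145,163),glue=(92,187),chisel=(105,240),brush=(240,255),offcut=(317,253),tin=(436,187)).items(): print(n,np.median(d[v-12:v+12,u-12:u+12]))
print(arm.finish_job())
E
```

```text
bird 3.0
mug 2.0
glue 2.0
chisel 2.0
brush 3.0
offcut 3.0
tin 3.0
the job is handed in; nothing more can be done
None
```

The upper drawer is out at its stop, and both templates lie flat and interlocked inside the rail frame with grip bars up. I handed the job in at about 41 s of the 64 s allowed.

**Drawer:** I hooked the upper handle with closed fingers and pulled until it stalled, with the force rising from about 1 N to 14 N. It moved 159 mm, so it started about 11 mm open. It was in the same place after both templates were set down.

**Templates:** I placed each one turned to fit, lowered it until it touched the floor at the expected height, then let go. In the last wrist picture, both template tops read about 82 mm high. The floor reads 72 mm and the plywood is 10 mm thick, so they are flat. There are small gaps between the two and around the frame.

**Other objects:** The bird, mug, glue, chisel, brush, offcut and tin show no change between the first and last top pictures. The arm hid the mallet in the last top picture, so I couldn't check it there, but nothing went near it.

**Checks that disagreed or were incomplete:**
- **Stop distance:** I measured the frame's rear inside edge about 55 mm in front of the chest, not the 41 mm given. The difference equals the 14 mm front panel. The hard stop and the travel both agree with the drawer being fully out, so I trusted those.
- **Depth readings:** The arm-strip and bar depth checks took in gripper pixels and were no use for some areas. The flatness check rests on the clean patches, two on each template.
- **Lower drawer:** I didn't measure it separately. The fingers stayed above its handle throughout.

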